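# Lock the month token into the nursery board

## Task

Set the round yellow token face up (white dot on top) in the round recess of the month board, lowering it in rather than dropping it, then swing the red keeper bar across it until it clicks past its detent and rests fully shut against the stop. If the bar is in the way of the recess at first, push it aside. Leave everything else standing where it is.

Things in the scene. Friction and masses are not known exactly. Their poses are not given: they have to be found in the camera images.
- board: Month board, fixed: wooden plate 110 (x) x 200 (y) x 20 mm; origin at the centre of its underside, z up. Round recess 57 mm across, 8 mm deep, at its centre. A post (20 mm across) at x 0, y -70 carries the keeper bar. A dark detent block at x -12 to +18, y 66 to 82 is 31 mm high over the dresser, with a brass spring ball on top; the stop cheek at x -22 to -12 rises to 54 mm.
- recess (a point): Centre of the floor of the round recess, 12 mm above the dresser (8 mm below the board's top face); axes as the board's.
- hinge (a point): On the vertical hinge axis of the keeper bar, at the height of the bar's underside (40 mm above the dresser), board frame (0, -70, 40) mm; axes as the board's.
- keeper (a joint): Angle of the red keeper bar (rad): 0 = fully shut, along the board's +y from the hinge over the recess, against the stop. Grows as it opens: at angle a the bar points along (sin a, cos a) in the board's x, y; end of travel 2.0. It stays where left. At about 0.09 its nose meets the spring ball, which takes about 4 N at the tip to pass; below about 0.04 it is pressed home.
- bar_knob (a point): Top centre of the round knob (16 mm across, 22 mm tall, top 80 mm over the dresser) on the bar, 135 mm from the hinge axis. The red bar is 24 mm wide, from 12 mm behind the hinge axis to 150 mm beyond, underside 40 and top 58 mm over the dresser: 4 mm above a seated token. x points across the bar to its opening side, y along it away from the hinge.
- token: Round yellow wooden token, 54 mm diameter, 24 mm thick, white dot on its top, loose, about 40 g; origin at the centre of its underside, z up.
- square_token: Blue square wooden token 50 x 50 x 24 mm, loose, stays where it is; origin at the centre of its underside.
- hedgehog: Small ceramic hedgehog, about 75 mm long (nose along its -x, 42 mm from the origin), 56 mm wide, 46 mm high, loose; origin under its body.
- pyramid: Wooden stacking pyramid, 70 mm across at the foot, 104 mm high, loose; origin at the centre of its underside.
- bottle: Glass bottle, 56 mm across, 130 mm high, loose; origin at the centre of its underside.
- night_light: Plastic night light with a toggle switch: white base 50 x 50 mm (toggle sticks out 8 mm on its -x side), orange dome, 75 mm high, loose; origin at the centre of its underside.
- monitor: White monitor camera on a short stand, foot 64 mm across, head 45 x 55 mm, 113 mm high, loose; origin at the centre of its underside.

How it is judged:
By the outcome, as a careful person would: the job done as asked, in the order asked, and still so for the second after the job is handed in, with the robot touching nothing.
It also fails if it takes over 70 s, if anything falls off the work surface, if the arm or the gripper's body presses on something with over 40 N, if the wrist force passes 120 N, or if a joint passes its speed limit or range.

## Robot

A 6-joint arm with a two-finger parallel gripper is mounted at the origin on the work surface. World frame = base frame: x ahead of the robot, y to its left, z up, the work surface at z = 0. Lengths are in m, angles in degrees, forces in N, time in s.
With the tool pointing down it reaches from about 0.3 to 0.75 m from the base axis. Payload 8.5 kg.
Tool frame: the origin (TCP) lies midway between the tips of the shut fingers; the grasp point (between the pads) lies 19 mm behind it (env.grasp_offset is the distance from the TCP to the grasp point, in m); z points along the fingers, y is the line along which they close (so a half turn about z gives the same grasp; the last joint's range is limited). The gripper opens to 85 mm and grips with 20 to 120 N. Pads are 22 mm wide; open, the fingers measure 114 mm over their backs; the gripper's body (76 mm by 85 mm) begins 54 mm behind the grasp point. The pads swing forward as they close: fully open they stand 13 mm farther back than shut.
Start: joints at [57.049, 21.807, 74.336, -0, 83.858, -12.336], TCP at [0.194, 0.515, 0.231] pointing down, gripper open.
Joint ranges: [-178.18, 178.18], [-50.72, 133.34], [12.68, 142.11], [-81.47, 261.47], [9.98, 163.14], [-165.26, 165.26]. Speed limits (degrees/s): [136.94, 136.94, 180, 180, 180, 180].

## Interface

Orientations are given as a 3x3 rotation matrix whose columns are the frame's x, y, z axes.
In Python, from rig import env gives the robot as it stands.
- The arm moves only by the tool servo_tool, never from a script. Its argument "deltas" is text: rows parted by semicolons, each of 7 numbers parted by spaces: the opening, from 0 (shut) to 1 (fully open), then the shift along the tool's x, y, z in mm, then the turn, a rotation vector about the tool's x, y, z in rad. A call has 1 to 8 rows; each row shifts and turns the commanded pose from where the row before left it, along the tool's axes as they then stand; what a row does not reach is not made up. A row lasts 1/12 s, in which the tool goes at most 41.7 mm and 7.16 degrees, less where a joint would pass 70% of its speed; a pose out of reach is approached as far as the arm can. A call is refused whole if a number of a shift passes 41.7 or a number of a turn 0.125, either way. A call with a gripper value outside its range is refused whole. The fingers move at their own pace and stop on an object; "newtons" is the grip in N (left out, the last holds). Time passes only in rows, so rows that do not move let the fingers close. It gives the time, the measured TCP pose, the force, the opening and the grip force at its end, in the units of the state.
- env.observe(): the state, without advancing time (a new reading comes with each control period).
- env.get_image(name): name is "scene" or "top" or "wrist"; returns a dict with "img" (420x560x3 uint8, red, green, blue), "depth" (420x560 float32, m along the optical axis (not along the pixel's ray), 0 where there is no reading), "camera_matrix" (3x3 intrinsics, pixels), "world_to_cam" (4x4, takes a point from world to camera coordinates). Camera axes: x right, y down, z forward; pixel columns grow to the right and rows downward; lengths in m; the calibration is good to about 2 mm. A picture is of the moment at which its call begins.
- env.close_job(): hands the job in; it is judged then, once.
Trained networks look in a picture, given as the dict that the camera call returned (one of the last four; its "shot" number tells which), for a name from the list of things; names that differ only in an ending like _2 or _b are one class to them, and where a whole thing is asked for, a point or a joint stands for the part that bears it (a point fixed in the world has none). Each returns a list of dicts, best first, with "conf" (0 to 1); they miss things now and then, are a little off and sometimes report something else, mostly with a low value. They report only what shows in the picture. A call takes as long as a camera call.
- env.spot_in(name, picture): "bbox" ([centre column, centre row, width, height] in pixels, round what is visible of it).
- env.spot_point(name, picture): "uv" ([column, row] in pixels: a listed point, or the origin of a listed thing).
The state is a dict: "time_s": time; "q": joint angles; "qvel": joint speeds; "joint_efforts": joint torques, N m; "position": TCP position; "tool_rot": TCP orientation; "ft_force": force on the tool from outside, world axes, zero at the start; "wrist_torque": the same for the moment, N m; "grip_width": finger opening in m; "gripper_force": force on a finger pad.
Only numpy, scipy, OpenCV 4.12 (cv2) and the standard library are available. Lean on these libraries where they do the work, as an engineer would, in place of code of your own. Each camera call takes 0.05 s, during which the arm holds its last target. There are 200 camera calls.

## Working session

There is one attempt and no reset: what is moved stays moved. The work goes in short steps, Python scripts to look and compute and a tool call to move; the robot and the scene stay as the last step left them, time stands still between calls to the robot, and variables do not carry over. Pictures are saved under pics/ and viewed, at most 10 in all, crops included, and the job is handed in when it is done.

Besides the shell and the picture viewer there is one more tool, called as name(argument=value, ...) on one line, values as JSON. servo_tool: Moves the arm, as the interface text tells. Its arguments: {"type":"object","properties":{"deltas":{"type":"string"},"newtons":{"type":"number"}},"required":["deltas"]}

```bash
mkdir -p pics; ls; cat > h.py <<'E'
import numpy as np,cv2
from rig import env
def ray(p,uv,z=None):
    K=np.array(p["camera_matrix"]);T=np.linalg.inv(np.array(p["world_to_cam"]))
    d=T[:3,:3]@np.linalg.inv(K)@np.array([uv[0],uv[1],1.]);o=T[:3,3]
    if z is None:
        dd=p["depth"][int(round(uv[1])),int(round(uv[0]))];return o+d*dd
    return o+d*(z-o[2])/d[2]
def cloud(p):
    K=np.array(p["camera_matrix"]);T=np.linalg.inv(np.array(p["world_to_cam"]))
    v,u=np.mgrid[:420,:560];d=p["depth"]
    c=np.stack([u,v,np.ones_like(u)],-1)@np.linalg.inv(K).T*d[...,None]
    return c@T[:3,:3].T+T[:3,3]
def save(p,n): cv2.imwrite("pics/"+n,p["img"][...,::-1])
E
python3 - <<'E'
from h import *
s=env.observe();print(s)
P={n:env.get_image(n) for n in("top","scene")}
save(P["top"],"top0.png");save(P["scene"],"sc0.png")
Z=dict(board=0,recess=.012,hinge=.04,bar_knob=.08,token=0,square_token=0,hedgehog=0,pyramid=0,bottle=0,night_light=0,monitor=0)
for n in P:
  for k,z in Z.items():
    r=env.spot_point(k,P[n])[:2]
    print(n,k,[(np.round(a["uv"]),round(a["conf"],2),np.round(ray(P[n],a["uv"],z),3)) for a in r])
E
```

```text
pics
{'time_s': 0.0, 'q': array([ 5.70503424e+01,  2.18400356e+01,  7.43875537e+01,  7.52625400e-04,
        8.38595653e+01, -1.23359118e+01]), 'qvel': array([ 0.01316928, -0.11779727, -0.05857536, -0.02828492, -0.00328114,
        0.02785587]), 'joint_efforts': array([ 1.31448061e-03, -4.48469782e+01, -2.31281197e+01, -1.11453644e-04,
        4.79951181e-03, -1.53301073e-05]), 'position': array([0.19345895, 0.51451224, 0.23070426]), 'tool_rot': array([[-9.35974459e-01,  3.52066910e-01, -8.38307887e-04],
       [ 3.52067746e-01,  9.35973659e-01, -1.26935496e-03],
       [ 3.37736222e-04, -1.48322499e-03, -9.99998843e-01]]), 'ft_force': array([ 0.18664765, -0.06199363,  0.24218067]), 'wrist_torque': array([0.00277767, 0.04644295, 0.02150371]), 'gripper_force': 0.0, 'grip_width': 0.08564322650238099}
top board [(array([202., 240.]), 0.93, array([0.489, 0.234, 0.   ]))]
top recess [(array([202., 240.]), 0.91, array([0.488, 0.233, 0.012])), (array([376., 189.]), 0.65, array([ 0.615, -0.209,  0.012]))]
top hinge [(array([232., 229.]), 0.96, array([0.515, 0.154, 0.04 ]))]
top bar_knob [(ar
[... 948 characters left out ...]
175., 218.]), 0.91, array([ 0.525, -0.217,  0.   ])), (array([166., 254.]), 0.49, array([ 0.632, -0.205,  0.   ]))]
scene square_token [(array([187., 195.]), 0.97, array([ 0.444, -0.21 ,  0.   ])), (array([124., 224.]), 0.3, array([ 0.555, -0.328,  0.   ]))]
scene hedgehog [(array([166., 249.]), 0.92, array([ 0.619, -0.21 ,  0.   ])), (array([445., 263.]), 0.47, array([0.587, 0.379, 0.   ]))]
scene pyramid [(array([122., 224.]), 0.95, array([ 0.555, -0.333, -0.   ]))]
scene bottle [(array([366., 189.]), 0.89, array([0.369, 0.224, 0.   ]))]
scene night_light [(array([446., 262.]), 0.97, array([0.585, 0.382, 0.   ]))]
scene monitor [(array([263., 324.]), 0.65, array([ 0.776,  0.021, -0.   ]))]
```

```bash
python3 - <<'E'
import cv2,numpy as np
a=cv2.imread("pics/top0.png")[90:330,110:460];b=cv2.imread("pics/sc0.png")[140:350,90:480]
a=cv2.resize(a,None,fx=1.8,fy=1.8,interpolation=3)[:,:];cv2.imwrite("pics/a.png",a)
cv2.imwrite("pics/b.png",cv2.resize(b,None,fx=2,fy=2,interpolation=3))
E
```

```text
(no output)
```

View pics/a.png

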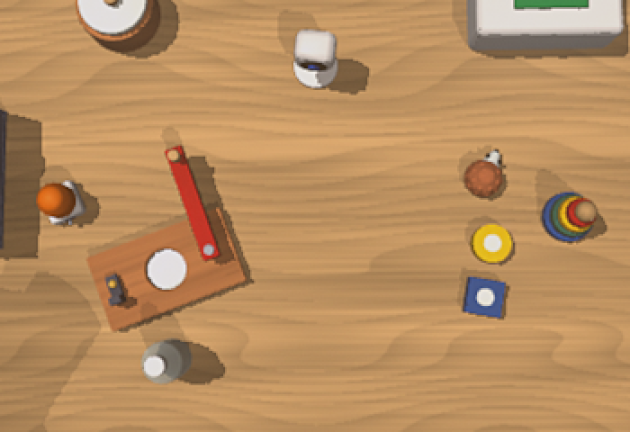

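View pics/b.png

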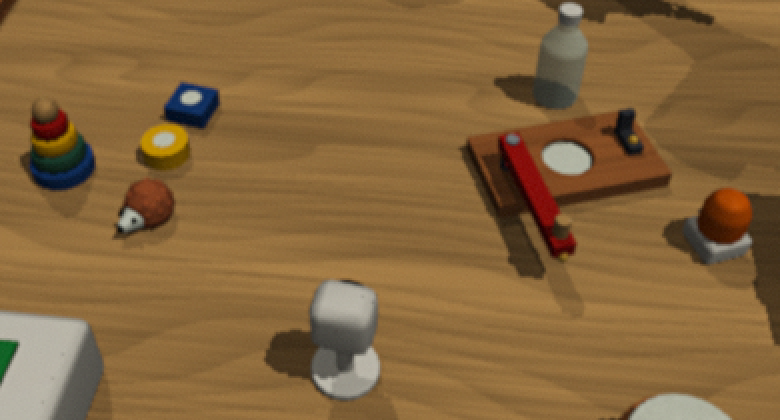

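The token at top-crop (492,243) is already dot up. The recess at (166,269) is clear, with the bar open by about 1.45 rad. I'll go above the board for a wrist measurement.

servo_tool(deltas="1 -37 -16 0 0 0 0;1 -37 -16 0 0 0 0;1 -37 -16 0 0 0 0;1 -37 -16 0 0 0 0;1 -37 -16 0 0 0 0;1 -37 -16 0 0 0 0;1 -37 -16 0 0 0 0;1 -37 -16 0 0 0 0")

```text
time_s: 1.87
position: [0.4268, 0.2891, 0.2315]
tool_rot: [[-0.936, 0.352, 0.0], [0.352, 0.936, 0.0], [-0.0, 0.0, -1.0]]
ft_force: [0.2, 0.4, -0.5]
grip_width: 0.0856
gripper_force: 0.0
```

servo_tool(deltas="1 -37 -16 0 0 0 0;1 -37 -16 0 0 0 0;1 0 0 0 0 0 0;1 0 0 0 0 0 0;1 0 0 0 0 0 0")

```text
time_s: 2.28
position: [0.4833, 0.2349, 0.2312]
tool_rot: [[-0.936, 0.352, -0.001], [0.352, 0.936, 0.0], [0.001, -0.0, -1.0]]
ft_force: [-0.2, 0.7, 0.3]
grip_width: 0.0851
gripper_force: 0.0
```

```bash
python3 - <<'E'
from h import *
s=env.observe();print(s["position"],s["q"],env.grasp_offset)
p=env.get_image("wrist");save(p,"w1.png");np.savez("w1.npz",**{k:np.array(v) for k,v in p.items()})
print(np.linalg.inv(p["world_to_cam"])[:3])
for k,z in dict(board=0,recess=.012,hinge=.04,bar_knob=.08).items():
    print(k,[(np.round(a["uv"]),round(a["conf"],2),np.round(ray(p,a["uv"],z),4)) for a in env.spot_point(k,p)[:2]])
E
```

```text
[0.48325461 0.23492829 0.23123191] [ 1.32871052e+01  2.05469091e+01  7.63364749e+01  1.62835536e-02
  8.31440574e+01 -5.60870164e+01] 0.0187
[[ 3.52047154e-01  8.97314126e-01  2.66252061e-01  4.15688682e-01]
 [ 9.35982264e-01 -3.37521046e-01 -1.00083694e-01  2.61132306e-01]
 [ 5.91618975e-05  2.84441386e-01 -9.58693431e-01  3.74714605e-01]]
board [(array([280., 182.]), 0.69, array([0.4891, 0.2317, 0.    ]))]
recess [(array([281., 187.]), 0.73, array([0.4921, 0.2315, 0.012 ]))]
hinge [(array([229., 235.]), 0.59, array([0.5145, 0.1665, 0.04  ]))]
bar_knob [(array([316., 346.]), 0.73, array([0.6396, 0.2126, 0.08  ]))]
```

View pics/w1.png

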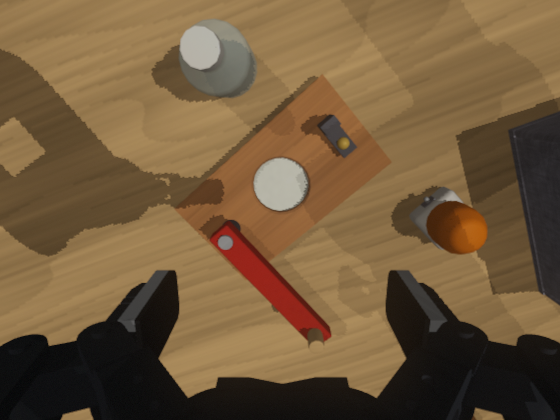

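The wrist picture shows the empty recess, a white disc at (280,184), the hinge at (225,242), the knob at (316,338) and the detent ball at (343,143). I'll fit these precisely.

```bash
cat >> h.py <<'E'
from scipy.optimize import minimize
def rays(p,z):
    K=np.array(p["camera_matrix"]);T=np.linalg.inv(np.array(p["world_to_cam"]))
    v,u=np.mgrid[:420,:560]
    d=np.stack([u,v,np.ones_like(u)],-1)@np.linalg.inv(K).T@T[:3,:3].T
    return (T[:3,3]+d*((z-T[2,3])/d[...,2])[...,None])[...,:2]
def fitrecess(p,c0):
    hsv=cv2.cvtColor(np.ascontiguousarray(p["img"]),cv2.COLOR_RGB2HSV).astype(int)
    A=rays(p,.012);B=rays(p,.020)
    roi=np.hypot(*(A-c0).transpose(2,0,1))<.045
    m=((hsv[...,1]<70)&(hsv[...,2]>110)&roi)
    s=lambda x:1/(1+np.exp(np.clip(x/.0006,-40,40)))
    def f(q): return np.sum((s(np.maximum(np.hypot(*(A-q).transpose(2,0,1)),np.hypot(*(B-q).transpose(2,0,1)))-.0285)-m)[roi]**2)
    r=minimize(f,c0,method="Nelder-Mead",options=dict(xatol=1e-5,initial_simplex=np.array(c0)+[[0,0],[.006,0],[0,.006]]))
    return r.x,r.fun,m.sum()
def fittoken(p,c0):
    hsv=cv2.cvtColor(np.ascontiguousarray(p["img"]),cv2.COLOR_RGB2HSV).astype(int)
    A=rays(p,.024);roi=np.hypot(*(A-c0).transpose(2,0,1))<.022
    m=((hsv[...,1]<90)&(hsv[...,2]>110)&roi).astype(np.uint8)
    return A[m>0].mean(0),m.sum()
E
python3 - <<'E'
from h import *
w=dict(np.load("w1.npz"));t=env.get_image("top")
print("wrist",fitrecess(w,[.491,.232]));print("top",fitrecess(t,[.49,.232]))
print("token top",fittoken(t,[.526,-.22]))
# board top face from wrist depth
c=cloud(w);hsv=cv2.cvtColor(w["img"],cv2.COLOR_RGB2HSV)
m=(abs(c[...,2]-.02)<.005)&(np.hypot(c[...,0]-.49,c[...,1]-.232)<.13)
print("med z",np.median(c[m][:,2]))
r=cv2.minAreaRect((c[m][:,:2]*1000).astype(np.float32));print("board rect",r)
red=((hsv[...,0]<6)|(hsv[...,0]>174))&(hsv[...,1]>180)&(hsv[...,2]>80)&(c[...,2]>.05)&(c[...,2]<.066)
print("bar rect",red.sum(),cv2.minAreaRect((c[red][:,:2]*1000).astype(np.float32)),np.median(c[red][:,2]))
E
```

```text
wrist (array([0.48874806, 0.23145734]), np.float64(52.105264911735226), np.int64(2218))
top (array([0.49279802, 0.23011643]), np.float64(105.81466737890175), np.int64(270))
token top (array([ 0.52331581, -0.22343191]), np.uint64(77))
med z 0.020906863320192925
board rect ((462.8543701171875, 221.70980834960938), (166.24806213378906, 200.29046630859375), 20.54189109802246)
bar rect 3150 ((577.6334838867188, 190.3430938720703), (161.13412475585938, 23.12000846862793), 19.889293670654297) 0.05870259438294559
```

servo_tool(deltas="1 -16.6 -34.5 0 0 0 0;1 -16.6 -34.5 0 0 0 0;1 -16.6 -34.5 0 0 0 0;1 -16.6 -34.5 0 0 0 0;1 -16.6 -34.5 0 0 0 0;1 -16.6 -34.5 0 0 0 0;1 -16.6 -34.5 0 0 0 0;1 -16.6 -34.5 0 0 0 0")

```text
time_s: 3.25
position: [0.5105, -0.0717, 0.2316]
tool_rot: [[-0.936, 0.351, 0.0], [0.351, 0.936, -0.0], [-0.0, 0.0, -1.0]]
ft_force: [0.3, 1.1, -0.3]
grip_width: 0.0857
gripper_force: 0.0
```

servo_tool(deltas="1 -16.6 -34.5 0 0 0 0;1 -16.6 -34.5 0 0 0 0;1 -16.6 -34.5 0 0 0 0;1 -16.6 -34.5 0 0 0 0;1 0 0 30 0 0 0;1 0 0 30 0 0 0;1 0 0 0 0 0 0;1 0 0 0 0 0 0")

```text
time_s: 3.92
position: [0.5241, -0.2223, 0.171]
tool_rot: [[-0.936, 0.352, -0.002], [0.352, 0.936, 0.001], [0.002, 0.001, -1.0]]
ft_force: [0.1, -0.6, 0.7]
grip_width: 0.0854
gripper_force: 0.0
```

```bash
python3 - <<'E'
from h import *
s=env.observe();print(s["position"],s["q"])
p=env.get_image("wrist");save(p,"w2.png")
print("token",fittoken(p,[.524,-.223]))
hsv=cv2.cvtColor(p["img"],cv2.COLOR_RGB2HSV).astype(int);A=rays(p,.024)
m=(hsv[...,0]>18)&(hsv[...,0]<32)&(hsv[...,1]>150)&(np.hypot(*(A-[.524,-.223]).transpose(2,0,1))<.045)
pts=np.argwhere(m)[:,::-1].astype(np.int32);print(m.sum(),cv2.minEnclosingCircle((A[m]*1000).astype(np.float32)))
print(np.isfinite(p["depth"]).all(),np.median(cloud(p)[m][:,2]))
t=env.get_image("top");print("recess top",fitrecess(t,[.49,.232]))
E
```

```text
[ 0.52406325 -0.22226654  0.17100939] [-3.48956954e+01  2.65980084e+01  7.68664562e+01  1.47720995e-03
  7.66825878e+01 -1.04313369e+02]
token (array([ 0.52178771, -0.22361841]), np.uint64(620))
2643 ((520.5904541015625, -222.77749633789062), 28.578231811523438)
True 0.02480734801000528
recess top (array([0.4905951 , 0.23128006]), np.float64(7.984623342365902), np.int64(386))
```

View pics/w2.png

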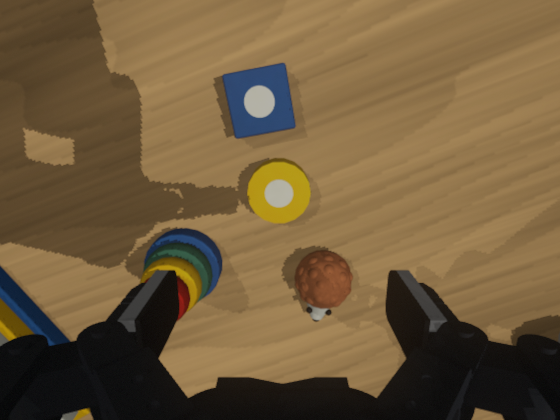

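Token at (278,193), dot up. Both cameras agree on the relative token-to-recess vector (-33, +455 mm). Descending.

servo_tool(deltas="0.88 1.1 -1.7 35 0 0 0;0.88 0 0 35 0 0 0;0.88 0 0 35 0 0 0;0.88 0 0 25 0 0 0;0.88 0 0 18 0 0 0;0.88 0 0 10 0 0 0;0.88 0 0 5 0 0 0;0.88 0 0 0 0 0 0", newtons=30)

```text
time_s: 4.68
position: [0.5233, -0.2242, 0.009]
tool_rot: [[-0.936, 0.352, 0.001], [0.352, 0.936, -0.001], [-0.001, -0.0, -1.0]]
ft_force: [0.1, -0.2, 0.1]
grip_width: 0.0751
gripper_force: 0.0
```

servo_tool(deltas="0.5 0 0 0 0 0 0;0.4 0 0 0 0 0 0;0.4 0 0 0 0 0 0;0.4 0 0 0 0 0 0;0.4 0 0 0 0 0 0;0.4 0 0 0 0 0 0")

```text
time_s: 5.18
position: [0.5235, -0.2245, 0.0101]
tool_rot: [[-0.936, 0.352, 0.003], [0.352, 0.936, -0.002], [-0.003, -0.001, -1.0]]
ft_force: [0.8, 0.4, 5.6]
grip_width: 0.0514
gripper_force: 30.6
```

servo_tool(deltas="0.4 0 0 -5 0 0 0;0.4 0 0 -10 0 0 0;0.4 0 0 -35 0 0 0;0.4 0 0 -40 0 0 0;0.4 0 0 0 0 0 0;0.4 0 0 0 0 0 0")

```text
time_s: 5.68
position: [0.5236, -0.2247, 0.1014]
tool_rot: [[-0.936, 0.352, 0.005], [0.352, 0.936, -0.003], [-0.006, -0.001, -1.0]]
ft_force: [-0.5, -0.4, -1.4]
grip_width: 0.0515
gripper_force: 31.8
```

```bash
python3 - <<'E'
from h import *
s=env.observe();print(s["position"],s["grip_width"],s["ft_force"],s["tool_rot"])
p=env.get_image("wrist");save(p,"w3.png");np.savez("w3.npz",**{k:np.array(v) for k,v in p.items()})
s2=env.get_image("scene");
pos=s["position"];uv=np.array(s2["camera_matrix"])@(np.array(s2["world_to_cam"])@[*pos,1])[:3];u,v=(uv[:2]/uv[2]).astype(int);print(u,v)
im=s2["img"][max(v-60,0):v+40,u-60:u+60,::-1]
a=cv2.resize(p["img"][...,::-1][200:420,130:430],None,fx=1.4,fy=1.4);b=cv2.resize(im,(370,308),interpolation=3)
cv2.imwrite("pics/c3.png",np.hstack([a,b]))
E
```

```text
[ 0.52359464 -0.22468657  0.10135842] 0.051532458360090835 [-0.52068178 -0.44901566 -1.40147311] [[-0.93599133  0.35199093  0.00475529]
 [ 0.35197785  0.93600223 -0.00338026]
 [-0.00564078 -0.00149014 -0.99998298]]
164 184
```

View pics/c3.png

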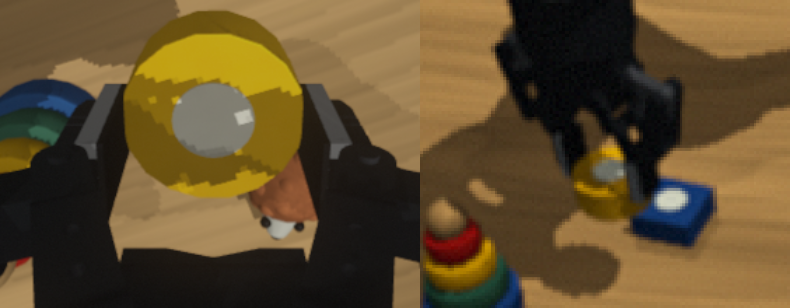

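Token is held dot up. I'll check its tilt and its position in the hand from depth.

```bash
cat >> h.py <<'E'
def heldfit(p,s):
    c=cloud(p);R=np.array(s["tool_rot"]);t=(c-s["position"])@R
    hsv=cv2.cvtColor(np.ascontiguousarray(p["img"]),cv2.COLOR_RGB2HSV).astype(int)
    near=(np.hypot(t[...,0],t[...,1])<.032)&(t[...,2]>-.045)&(t[...,2]<.02)
    dot=near&(hsv[...,1]<70)&(hsv[...,2]>70)
    n,l,st,ce=cv2.connectedComponentsWithStats(dot.astype(np.uint8))
    i=1+st[1:,4].argmax();dot=l==i
    yel=near&(hsv[...,0]>18)&(hsv[...,0]<32)&(hsv[...,1]>120)
    X=t[dot];A=np.c_[X[:,:2],np.ones(len(X))];co=np.linalg.lstsq(A,X[:,2],rcond=None)[0]
    full=yel|dot;on=full&(abs(t[...,2]-(t[...,0]*co[0]+t[...,1]*co[1]+co[2]))<.003)
    X2=t[on];co2=np.linalg.lstsq(np.c_[X2[:,:2],np.ones(len(X2))],X2[:,2],rcond=None)[0]
    return X.mean(0)*1e3,dot.sum(),co,co2,np.array(cv2.minEnclosingCircle((X2[:,:2]*1e3).astype(np.float32))[0]),len(X2)
E
python3 - <<'E'
from h import *
print(heldfit(dict(np.load("w3.npz")),env.observe()))
E
```

```text
(array([  1.13754463,   0.41078646, -18.15355853]), np.int64(2405), array([-8.50034832e-05,  8.03174825e-04, -1.81537918e-02]), array([ 0.00608984,  0.00175979, -0.01782659]), array([1.03064418, 0.6437856 ]), 12203)
```

servo_tool(deltas="0.4 8 17 0 0 0 0;0.4 14 30 0 0 0 0;0.4 14 30 0 0 0 0;0.4 14 30 0 0 0 0;0.4 14 30 0 0 0 0;0.4 14 30 0 0 0 0;0.4 14 30 0 0 0 0;0.4 14 30 0 0 0 0")

```text
time_s: 6.45
position: [0.5023, 0.0273, 0.0972]
tool_rot: [[-0.936, 0.352, -0.003], [0.352, 0.936, 0.0], [0.003, -0.0, -1.0]]
ft_force: [0.5, -1.1, -0.5]
grip_width: 0.0515
gripper_force: 31.8
```

servo_tool(deltas="0.4 14 30 0 0 0 0;0.4 14 30 0 0 0 0;0.4 14 30 0 0 0 0;0.4 14 30 0 0 0 0;0.4 14 30 0 0 0 0;0.4 14 30 0 0 0 0;0.4 15.3 37.4 0 0 0 0;0.4 0 0 0 0 0 0")

```text
time_s: 7.12
position: [0.4854, 0.2694, 0.0971]
tool_rot: [[-0.938, 0.347, -0.002], [0.347, 0.938, 0.001], [0.002, 0.0, -1.0]]
ft_force: [-1.0, -0.1, -0.8]
grip_width: 0.0515
gripper_force: 31.8
```

servo_tool(deltas="0.4 0 0 20 0 0 0;0.4 0 0 20 0 0 0;0.4 0 0 0 0 0 0;0.4 0 0 0 0 0 0")

```text
time_s: 7.45
position: [0.4862, 0.2637, 0.0572]
tool_rot: [[-0.936, 0.352, -0.004], [0.352, 0.936, -0.001], [0.003, -0.002, -1.0]]
ft_force: [-0.6, -0.4, -0.4]
grip_width: 0.0517
gripper_force: 31.9
```

```bash
python3 - <<'E'
from h import *
s=env.observe();print(s["position"],s["grip_width"],s["ft_force"],s["tool_rot"])
p=env.get_image("wrist");np.savez("w4.npz",**{k:np.array(v) for k,v in p.items()});save(p,"w4.png")
print(heldfit(p,s))
e=np.array([.4904,.2305,0])-s["position"];print("to go tool mm",e@s["tool_rot"]*1e3)
E
```

```text
[0.48619017 0.26371054 0.05718364] 0.05170848838201647 [-0.62463718 -0.39044615 -0.36135012] [[-0.93591439  0.35220854 -0.00366021]
 [ 0.35221445  0.93591868 -0.00110107]
 [ 0.00303785 -0.00231968 -0.9999927 ]]
(array([  2.52045761,   0.68496146, -15.1340461 ]), np.int64(2402), array([-0.00574141,  0.00248798, -0.01512128]), array([-7.73727501e-05,  7.06633483e-04, -1.47991814e-02]), array([2.04640269, 1.13424695]), 12160)
to go tool mm [-15.81098844 -29.46698085  57.20437811]
```

View pics/w4.png

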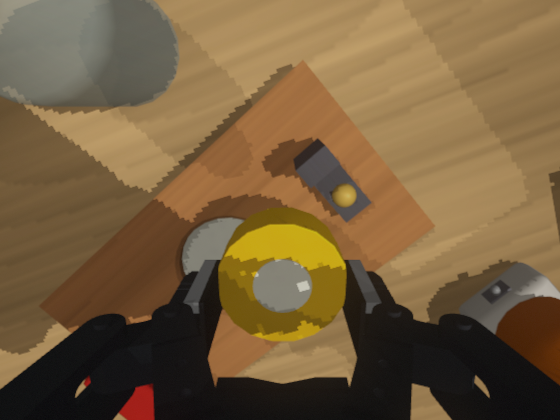

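The recess rim at (225,255) is visible behind the held token. I overshot by one row, so I'm shifting back (-16, -29.5) and then checking.

servo_tool(deltas="0.4 -8 -14.5 0 0 0 0;0.4 -8 -15 0 0 0 0;0.4 0 0 0 0 0 0;0.4 0 0 8 0 0 0;0.4 0 0 8 0 0 0;0.4 0 0 0 0 0 0;0.4 0 0 0 0 0 0;0.4 0 0 0 0 0 0")

```text
time_s: 8.17
position: [0.4915, 0.2313, 0.0422]
tool_rot: [[-0.936, 0.352, -0.0], [0.352, 0.936, -0.0], [0.0, -0.0, -1.0]]
ft_force: [-0.3, -0.6, -0.5]
grip_width: 0.0515
gripper_force: 31.9
```

```bash
python3 - <<'E'
from h import *
p=env.get_image("wrist");np.savez("w5.npz",**{k:np.array(v) for k,v in p.items()})
s=env.observe();print(s["position"],s["ft_force"],s["tool_rot"][2])
print(heldfit(p,s)[0::4])
e=np.array([.4906,.2304,0.021])-s["position"];print("to go tool mm",e@s["tool_rot"]*1e3)
t=env.get_image("scene")
uv=np.array(t["camera_matrix"])@(np.array(t["world_to_cam"])@[.49,.23,.03,1])[:3];u,v=(uv[:2]/uv[2]).astype(int)
b=cv2.resize(t["img"][v-50:v+40,u-60:u+60,::-1],(400,300),interpolation=3);a=cv2.resize(p["img"][...,::-1],(400,300))
cv2.imwrite("pics/c5.png",np.hstack([a,b]))
E
```

```text
[0.49156432 0.23129711 0.04237875] [-0.31896958  0.53289569 -0.76776417] [-1.00544914e-04  9.88315078e-05 -9.99999990e-01]
(array([  2.62557458,   0.71513869, -15.01376358]), array([1.86191976, 0.28046298]))
to go tool mm [ 0.58957884 -1.18094335 21.3785704 ]
```

View pics/c5.png

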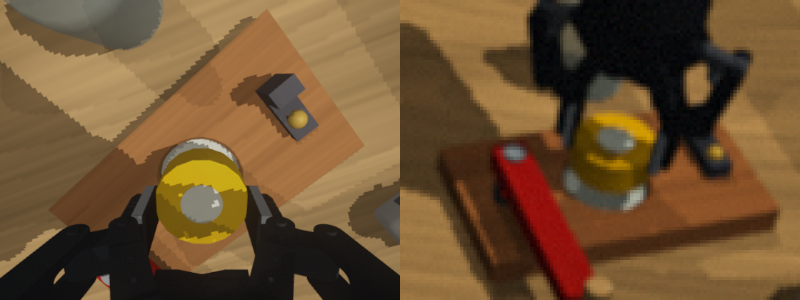

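Token is hanging concentric over the recess. Correcting by (0.6, -1.2) and lowering slowly.

servo_tool(deltas="0.4 0.6 -1.2 0 0 0 0;0.4 0 0 5 0 0 0;0.4 0 0 3 0 0 0;0.4 0 0 2 0 0 0;0.4 0 0 2 0 0 0;0.4 0 0 2 0 0 0;0.4 0 0 0 0 0 0;0.4 0 0 0 0 0 0")

```text
time_s: 8.93
position: [0.4906, 0.23, 0.0282]
tool_rot: [[-0.936, 0.352, -0.0], [0.352, 0.936, -0.0], [0.0, -0.0, -1.0]]
ft_force: [0.7, -0.2, -0.1]
grip_width: 0.0517
gripper_force: 31.9
```

servo_tool(deltas="0.4 0 0 1.5 0 0 0;0.4 0 0 1.5 0 0 0;0.4 0 0 0 0 0 0;0.4 0 0 0 0 0 0")

```text
time_s: 9.27
position: [0.4906, 0.23, 0.0253]
tool_rot: [[-0.936, 0.352, -0.0], [0.352, 0.936, -0.0], [0.0, -0.0, -1.0]]
ft_force: [0.3, -0.6, -0.5]
grip_width: 0.0513
gripper_force: 31.9
```

servo_tool(deltas="0.4 0 0 1.5 0 0 0;0.4 0 0 1 0 0 0;0.4 0 0 1 0 0 0;0.4 0 0 0 0 0 0;0.4 0 0 0 0 0 0")

```text
time_s: 9.68
position: [0.4906, 0.23, 0.0221]
tool_rot: [[-0.936, 0.352, 0.0], [0.352, 0.936, -0.0], [-0.0, 0.0, -1.0]]
ft_force: [-0.6, -0.8, 3.7]
grip_width: 0.0516
gripper_force: 32.2
```

Contact is at seated height (rim contact would have come at TCP ~29 mm). Releasing and lifting.

servo_tool(deltas="0.68 0 0 0 0 0 0;0.75 0 0 0 0 0 0;0.8 0 0 0 0 0 0;0.8 0 0 0 0 0 0;0.8 0 0 -5 0 0 0;0.8 0 0 -15 0 0 0;0.8 0 0 -35 0 0 0;0.8 0 0 -40 0 0 0")

```text
time_s: 10.35
position: [0.4895, 0.2297, 0.1168]
tool_rot: [[-0.936, 0.352, -0.004], [0.352, 0.936, -0.001], [0.004, -0.002, -1.0]]
ft_force: [0.2, 0.4, -0.4]
grip_width: 0.0686
gripper_force: 0.0
```

servo_tool(deltas="0 0 0 0 0 0 0;0 0 0 0 0 0 0")

```text
time_s: 10.52
position: [0.4915, 0.2302, 0.119]
tool_rot: [[-0.936, 0.352, 0.005], [0.352, 0.936, 0.001], [-0.004, 0.003, -1.0]]
ft_force: [-0.9, 0.9, -1.2]
grip_width: 0.0453
gripper_force: 0.0
```

```bash
python3 - <<'E'
from h import *
p=env.get_image("wrist");save(p,"w6.png")
s=env.observe();print(s["position"],s["q"],s["grip_width"])
c=cloud(p);hsv=cv2.cvtColor(p["img"],cv2.COLOR_RGB2HSV).astype(int)
near=(np.hypot(c[...,0]-.49,c[...,1]-.231)<.024)&(c[...,2]<.05)
X=c[near];co=np.linalg.lstsq(np.c_[X[:,:2]-[.49,.231],np.ones(len(X))],X[:,2],rcond=None)[0];print("top plane",co,len(X))
b=(abs(c[...,2]-.02)<.004)&(np.hypot(c[...,0]-.49,c[...,1]-.231)<.08);print("board z",np.median(c[b][:,2]))
red=((hsv[...,0]<6)|(hsv[...,0]>174))&(hsv[...,1]>180)&(hsv[...,2]>80)&(c[...,2]>.05)&(c[...,2]<.066)
print(cv2.minAreaRect((c[red][:,:2]*1000).astype(np.float32)))
E
```

```text
[0.49053888 0.22997867 0.11725636] [ 1.25935280e+01  2.73159859e+01  8.58201346e+01 -1.92800262e-03
  6.67993071e+01 -5.67933887e+01] 0.037630684070753824
top plane [-0.00085466 -0.00019731  0.03698502] 3853
board z 0.02088579443223723
((557.3231811523438, 183.06739807128906), (118.39363098144531, 23.39290428161621), 19.75002098083496)
```

View pics/w6.png

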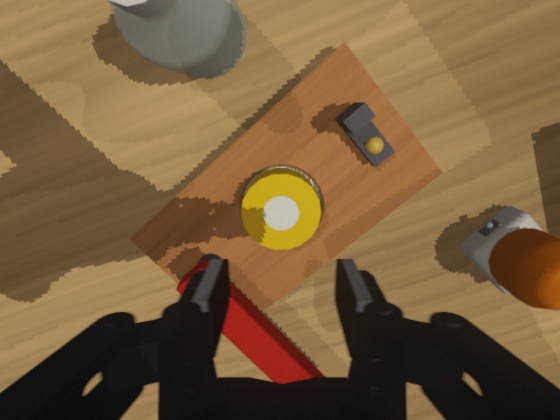

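Token is seated flat: its top is 16.1 mm above the board face and the dot is up. Next the keeper: move shut fingers to the bar's opening side, turn so tool x points in the closing direction, and go down.

servo_tool(deltas="0 -32.3 -0.8 0 0 0 0;0 -32.3 -0.8 0 0 0 0;0 -32.3 -0.8 0 0 0 0;0 -32.3 -0.8 0 0 0 0;0 -32.3 -0.8 0 0 0 0;0 0 0 0 0 0 0.108;0 0 0 0 0 0 0.108;0 0 0 0 0 0 0.108", newtons=30)

```text
time_s: 11.23
position: [0.64, 0.1688, 0.1144]
tool_rot: [[-0.771, 0.636, -0.004], [0.636, 0.771, -0.0], [0.003, -0.003, -1.0]]
ft_force: [-0.5, -0.4, -0.3]
grip_width: 0.0001
gripper_force: 0.0
```

servo_tool(deltas="0 0 0 0 0 0 0.108;0 0 0 0 0 0 0.108;0 0 0 0 0 0 0.108;0 0 0 0 0 0 0.108;0 0 0 0 0 0 0.108;0 0 0 0 0 0 0;0 0 0 0 0 0 0")

```text
time_s: 11.82
position: [0.6398, 0.1693, 0.1154]
tool_rot: [[-0.343, 0.939, -0.002], [0.939, 0.343, -0.0], [0.001, -0.002, -1.0]]
ft_force: [-0.1, -1.0, 0.5]
grip_width: -0.0004
gripper_force: 0.0
```

servo_tool(deltas="0 0 0 30 0 0 0;0 0 0 25 0 0 0;0 0 0 13 0 0 0;0 0 0 0 0 0 0;0 7 0 0 0 0 0;0 7 0 0 0 0 0;0 0 0 0 0 0 0")

```text
time_s: 12.4
position: [0.6356, 0.1842, 0.0502]
tool_rot: [[-0.342, 0.94, 0.002], [0.94, 0.342, 0.001], [-0.0, 0.002, -1.0]]
ft_force: [0.2, -0.7, -0.2]
grip_width: 0.0
gripper_force: 0.0
```

servo_tool(deltas="0 7.2 1.2 0 0 0 -0.06;0 7.2 1.2 0 0 0 -0.06;0 7.2 1.2 0 0 0 -0.06;0 7.2 1.2 0 0 0 -0.06;0 7.2 1.2 0 0 0 -0.06;0 7.2 1.2 0 0 0 -0.06")

```text
time_s: 12.9
position: [0.6218, 0.2244, 0.0501]
tool_rot: [[-0.653, 0.758, 0.002], [0.758, 0.653, 0.0], [-0.001, 0.002, -1.0]]
ft_force: [0.8, -0.2, 1.1]
grip_width: -0.0002
gripper_force: 0.2
```

```bash
cat > b.py <<'E'
from h import *
s=env.observe();P=s["position"];R=s["tool_rot"];H=np.array([.514,.1662]);d=P[:2]-H
x=R[:2,0];y=R[:2,1];print("pos",P,"r",d@y*1e3,"p",-d@x*1e3,"bar a est",np.radians(20.4+90)-np.arctan2(y[1],y[0]),"F",s["ft_force"],s["q"][5])
for n in("scene","top"):
    p=env.get_image(n);c=cloud(p);hsv=cv2.cvtColor(p["img"],cv2.COLOR_RGB2HSV).astype(int)
    red=((hsv[...,0]<6)|(hsv[...,0]>174))&(hsv[...,1]>150)&(hsv[...,2]>70)&(abs(c[...,2]-.058)<.006)&(np.hypot(c[...,0]-.514,c[...,1]-.166)<.16)
    X=c[red][:,:2]-H;m=np.linalg.svd(X-X.mean(0))[2][0];m*=np.sign(m@X.mean(0))
    print(n,red.sum(),"bar a",np.radians(110.4)-np.arctan2(m[1],m[0]), "from mean", np.radians(110.4)-np.arctan2(*X.mean(0)[::-1]))
E
python3 b.py
```

```text
pos [0.62178231 0.22444156 0.05012298] r 119.6746353798831 p 26.21079157142551 bar a est 1.215814272323592 F [ 0.81856944 -0.23215338  1.06753906] -31.12514550885877
scene 287 bar a 1.2671051885293594 from mean 1.274604665091191
top 142 bar a 1.3555873401549836 from mean 1.3685628171287085
```

servo_tool(deltas="0 7.2 1.2 0 0 0 -0.06;0 7.2 1.2 0 0 0 -0.06;0 7.2 1.2 0 0 0 -0.06;0 7.2 1.2 0 0 0 -0.06;0 7.2 1.2 0 0 0 -0.06;0 7.2 1.2 0 0 0 -0.06;0 7.2 1.2 0 0 0 -0.06;0 7.2 1.2 0 0 0 -0.06")

```text
time_s: 13.67
position: [0.5822, 0.2661, 0.0496]
tool_rot: [[-0.928, 0.373, 0.002], [0.373, 0.928, 0.0], [-0.001, 0.001, -1.0]]
ft_force: [1.3, 0.4, 0.3]
grip_width: 0.0003
gripper_force: 0.2
```

servo_tool(deltas="0 7.2 1.2 0 0 0 -0.06;0 7.2 1.2 0 0 0 -0.06;0 7.2 1.2 0 0 0 -0.06;0 7.2 1.2 0 0 0 -0.06;0 7.2 1.2 0 0 0 -0.06;0 7.2 1.2 0 0 0 -0.06;0 0 0 0 0 0 0")

```text
time_s: 14.25
position: [0.5411, 0.2832, 0.0495]
tool_rot: [[-1.0, 0.022, 0.0], [0.022, 1.0, 0.0], [-0.0, 0.0, -1.0]]
ft_force: [1.0, 0.2, 0.1]
grip_width: -0.0002
gripper_force: 0.0
```

```bash
python3 b.py
```

```text
pos [0.54113295 0.28318894 0.04954388] r 117.56877773407328 p 24.498779241724286 bar a est 0.378506844389886 F [0.99018934 0.20483737 0.11851722] -72.18284127285504
scene 324 bar a 0.41445170073955184 from mean 0.3992492270033421
top 354 bar a 0.40157721974924376 from mean 0.4128427035282156
```

servo_tool(deltas="0 7.2 1.2 0 0 0 -0.06;0 7.2 1.2 0 0 0 -0.06;0 7.2 1.2 0 0 0 -0.06;0 7.2 1.2 0 0 0 -0.06;0 3.6 0.6 0 0 0 -0.03;0 3.6 0.6 0 0 0 -0.03;0 0 0 0 0 0 0")

```text
time_s: 14.93
position: [0.5056, 0.2851, 0.0491]
tool_rot: [[-0.962, -0.271, 0.0], [-0.271, 0.962, 0.0], [-0.0, -0.0, -1.0]]
ft_force: [0.3, -0.6, 0.7]
grip_width: -0.0
gripper_force: 0.0
```

servo_tool(deltas="0 2.5 0.4 0 0 0 -0.02;0 2.5 0.4 0 0 0 -0.02;0 2.5 0.4 0 0 0 -0.02;0 0 0 0 0 0 0")

```text
time_s: 15.27
position: [0.4976, 0.2841, 0.0489]
tool_rot: [[-0.944, -0.33, -0.001], [-0.33, 0.944, -0.0], [0.001, -0.0, -1.0]]
ft_force: [-0.5, 0.1, 0.8]
grip_width: -0.0001
gripper_force: 0.0
```

```bash
python3 b.py
```

```text
pos [0.49762246 0.28410223 0.04885334] r 116.69296285795059 p 23.492821430135574 bar a est 0.019356437753592415 F [-0.48153046  0.08314275  0.7828069 ] -91.3988637898766
scene 334 bar a -0.03208893552169445 from mean 0.05102109589607351
top 403 bar a 0.020338926742799135 from mean 0.030707721457587933
```

servo_tool(deltas="0 1.5 0 0 0 0 0;0 1.5 0 0 0 0 0;0 0 0 0 0 0 0")

```text
time_s: 15.62
position: [0.4947, 0.2831, 0.0487]
tool_rot: [[-0.944, -0.33, -0.001], [-0.33, 0.944, -0.0], [0.001, -0.0, -1.0]]
ft_force: [0.0, 0.2, 0.5]
grip_width: 0.0
gripper_force: 0.0
```

servo_tool(deltas="0 1.5 0 0 0 0 0;0 1 0 0 0 0 0;0 0 0 0 0 0 0")

```text
time_s: 15.87
position: [0.4936, 0.2827, 0.049]
tool_rot: [[-0.944, -0.33, 0.002], [-0.33, 0.944, 0.001], [-0.003, 0.0, -1.0]]
ft_force: [4.3, 2.1, -2.6]
grip_width: -0.0001
gripper_force: 2.5
```

```bash
python3 b.py
```

```text
pos [0.493569   0.28267486 0.04900507] r 116.69772594293815 p 19.11690099881759 bar a est 0.02002858422233822 F [ 4.34753004  2.06849367 -2.5880583 ] -91.37945079387269
scene 356 bar a -0.05177189306587793 from mean 0.032026571681074145
top 400 bar a -0.009147620476154472 from mean 0.008263173238749921
```

servo_tool(deltas="0 1.5 0 0 0 0 0;0 1.5 0 0 0 0 0;0 0 0 0 0 0 0")

```text
time_s: 16.22
position: [0.4931, 0.2825, 0.0493]
tool_rot: [[-0.944, -0.329, 0.008], [-0.329, 0.944, 0.003], [-0.009, 0.0, -1.0]]
ft_force: [14.0, 6.0, -8.3]
grip_width: -0.0
gripper_force: 7.4
```

```bash
python3 b.py
```

```text
pos [0.49307438 0.28247392 0.04934993] r 116.67758429551151 p 18.542086858610332 bar a est 0.020377362446088787 F [14.04027639  6.00855083 -8.30551417] -91.38812464810941
scene 357 bar a -0.056089480111760404 from mean 0.03066042074385278
top 402 bar a -0.008475266944208526 from mean 0.004400361619594895
```

At 15 N nothing moves (the detent takes about 4 N), so it is hard against the stop. Backing away and checking.

servo_tool(deltas="0 -4 0 0 0 0 0;0 -8 0 0 0 0 0;0 -15 0 0 0 0 0;0 -15 0 0 0 0 0;0 0 0 -30 0 0 0;0 0 0 -40 0 0 0;0 0 0 -40 0 0 0;0 0 0 0 0 0 0")

```text
time_s: 16.98
position: [0.5321, 0.2963, 0.1667]
tool_rot: [[-0.944, -0.33, 0.012], [-0.33, 0.944, 0.004], [-0.012, -0.0, -1.0]]
ft_force: [0.1, -0.0, 0.6]
grip_width: 0.0003
gripper_force: 0.0
```

servo_tool(deltas="0 -35 0 0 0 0 0;0 -35 0 0 0 0 0;0 -30 0 0 0 0 0;0 0 0 0 0 0 0;0 0 0 0 0 0 0;0 0 0 0 0 0 0")

```text
time_s: 17.48
position: [0.6233, 0.3281, 0.1582]
tool_rot: [[-0.944, -0.33, -0.002], [-0.33, 0.944, -0.001], [0.002, 0.0, -1.0]]
ft_force: [-0.6, 0.5, -0.3]
grip_width: 0.0001
gripper_force: 0.0
```

```bash
python3 b.py; python3 - <<'E'
from h import *
t=env.get_image("top");s=env.get_image("scene")
for k in("hedgehog","square_token","pyramid","bottle","night_light","monitor"):
    print(k,[np.round(ray(q,a["uv"],0),3) for q in(t,s) for a in env.spot_point(k,q)[:1]])
uv=np.array(s["camera_matrix"])@(np.array(s["world_to_cam"])@[.49,.23,.03,1])[:3];u,v=(uv[:2]/uv[2]).astype(int)
b=cv2.resize(s["img"][v-50:v+40,u-60:u+60,::-1],(400,300),interpolation=3)
uv=np.array(t["camera_matrix"])@(np.array(t["world_to_cam"])@[.49,.23,.03,1])[:3];u,v=(uv[:2]/uv[2]).astype(int)
a=cv2.resize(t["img"][v-45:v+45,u-60:u+60,::-1],(400,300),interpolation=3)
cv2.imwrite("pics/fin.png",np.hstack([a,b]))
E
```

```text
pos [0.62327027 0.32814668 0.15821373] r 116.81894939874553 p 156.5885089502601 bar a est 0.019766345493562376 F [-0.63617655  0.50593403 -0.28629586] -91.10319371775938
scene 500 bar a 0.03276536789049933 from mean 0.03423083854240794
top 529 bar a -0.006231975484928709 from mean 0.0018879470886095095
hedgehog [array([ 0.615, -0.21 ,  0.   ]), array([ 0.615, -0.212,  0.   ])]
square_token [array([ 0.451, -0.213,  0.   ]), array([ 0.449, -0.208,  0.   ])]
pyramid [array([ 0.558, -0.335,  0.   ]), array([ 0.559, -0.331, -0.   ])]
bottle [array([0.365, 0.217, 0.   ]), array([0.364, 0.23 , 0.   ])]
night_light [array([0.775, 0.023, 0.   ]), array([0.59 , 0.377, 0.   ])]
monitor [array([0.782, 0.021, 0.   ]), array([0.778, 0.014, 0.   ])]
```

View pics/fin.png

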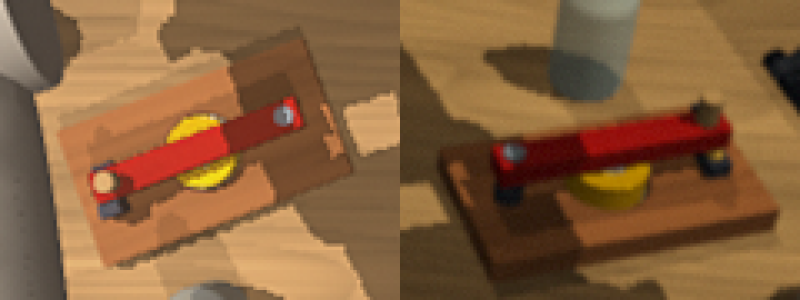

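The bar lies shut across the yellow token in both views, with the ball on its open side, and the other objects are where they were.

```bash
python3 -c "
from rig import env
print(env.close_job())"
```

```text
the job is handed in; nothing more can be done
None
```

The round token was lowered dot up into the recess, the keeper bar was swung past its detent and is shut against the stop, nothing else moved visibly in the pictures, and the job was handed in at about 18 s on the robot's clock.

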